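Put the driftwood figures on their own plinths

TASK

The three little wooden figures have been stood on each other's plinths; move them round so that each stands on the plinth with the same shape as its foot: the lighthouse on the round one, the cottage on the square one and the fish on the oblong one, parking one on the empty cork mat on the way if you like. Each must end upright, well centred on its plinth, the cottage and the fish in line with the plinth's edges (either way round). Set them down gently without dropping or tipping them, and leave the tin, the glue bottle and the brush where they are.

Things in the scene. Friction and masses are not known exactly. Their poses are not given: they have to be found in the camera images.
- lighthouse_mid (a point): Loose small wooden lighthouse, 84 mm tall, 0.12 to 0.2 kg: round foot 60 mm across and 12 mm thick, upright white tower (straight cylinder 34 mm across from 12 to 62 mm above its underside, dark band round it), narrower lantern and cap above. This point is on its axis, half-way up: 42 mm above its underside. z is up along the tower. Starts on the oblong plinth.
- cottage_mid (a point): Loose small wooden cottage, 80 mm tall, 0.12 to 0.21 kg: square foot 60 x 60 mm, 12 mm thick; on its centre a house 40 x 40 mm with plain upright walls from 12 to 58 mm above its underside, dark gable roof above (ridge along x) with a small chimney. This point is on the middle axis, half-way up: 40 mm above its underside. x and y are square to the walls and the foot's edges, z up. Starts on the round plinth.
- fish_mid (a point): Loose driftwood fish standing on a foot, 72 mm tall, 0.14 to 0.24 kg: oblong foot 100 mm (x) x 44 mm (y), 12 mm thick; on two short pegs above it a flat upright fish, 24 mm thick (y), body from x -40 to +45 mm and about 20 to 66 mm above the underside (a thin fin on top), tail towards -x, steel eyes near the +x end. This point is over the middle of the foot, half-way up: 36 mm above the underside, within the body. z up. Starts on the square plinth.
- plinth_round_top (a point): Round plinth: a fixed slice of log 96 mm across, 30 mm high. This point is the centre of its top face; z up.
- plinth_square_top (a point): Square plinth: a fixed wood block 90 x 90 mm, 30 mm high. This point is the centre of its top face; x and y are square to its edges, z up.
- plinth_long_top (a point): Oblong plinth: a fixed wood block 140 mm (x) x 75 mm (y), 30 mm high. This point is the centre of its top face; x runs along its length, z up.
- mat_top (a point): Empty cork mat, 120 x 120 mm, 4 mm thick, fixed to the bench: the free spot for parking a figure. This point is the centre of its top face; z up.
- tin_mid (a point): Bystander: closed round plain tin, 56 mm across, 45 mm high, loose on the bench among the plinths. This point is its centre.
- glue_mid (a point): Bystander: pale glue bottle with a narrower neck, 52 mm across, 130 mm tall, loose, standing at the left of the work (+y). This point is its centre.
- brush_grip (a point): Bystander: paint brush lying loose on the bench at the right of the work (-y). This point is on its handle; x runs along it towards the bristles.

How it is judged:
At the end, for the whole second after the job is handed in: Lighthouse on round, cottage on square, fish on oblong plinth: centred within 12 mm, underside on the top face (5 mm), upright within 0.1 rad, released and at rest; cottage within 0.2 rad of square with the edges (any quarter turn), fish within 0.2 rad of the plinth's length (either way) (horizontal distance between lighthouse_mid and plinth_round_top below 0.012 m and z of lighthouse_mid in the frame of plinth_round_top between 0.037 and 0.047 m and angle between each of lighthouse_mid, cottage_mid, fish_mid's own z axis and vertical below 0.1 rad and linear speed of each of lighthouse, cottage, fish below 0.02 m/s and angular speed of each of lighthouse, cottage, fish below 0.1 rad/s and horizontal distance between cottage_mid and plinth_square_top below 0.012 m and z of cottage_mid in the frame of plinth_square_top between 0.035 and 0.045 m and horizontal distance between fish_mid and plinth_long_top below 0.012 m and z of fish_mid in the frame of plinth_long_top between 0.031 and 0.041 m and angle between the x axis of fish_mid and the x axis of plinth_long_top, either way round below 0.2 rad and (angle between the x axis of cottage_mid and the x axis of plinth_square_top, either way round below 0.2 rad or angle between the x axis of cottage_mid and the y axis of plinth_square_top, either way round below 0.2 rad)); the robot touches nothing.
It fails at once if a figure is dropped or thrown: out of the fingers and moving faster than 0.6 m/s (a free fall of about 18 mm) ((contact force between the fingers and lighthouse below 0.05 N and linear speed of lighthouse above 0.6 m/s) or (contact force between the fingers and cottage below 0.05 N and linear speed of cottage above 0.6 m/s) or (contact force between the fingers and fish below 0.05 N and linear speed of fish above 0.6 m/s)).
It fails at once if a figure is tipped over (more than 40 degrees) (angle between any of lighthouse_mid, cottage_mid, fish_mid's own z axis and vertical above 0.7 rad).
It fails at once if the tin is moved by more than 20 mm (distance of tin_mid from where it was at the start of the episode above 0.02 m).
It fails at once if the glue bottle is moved by more than 20 mm (distance of glue_mid from where it was at the start of the episode above 0.02 m).
It fails at once if the brush is moved by more than 20 mm (distance of brush_grip from where it was at the start of the episode above 0.02 m).
It also fails if it takes over 109 s, if anything falls off the work surface, if the arm or the gripper's body presses on something with over 40 N, if the wrist force passes 120 N, or if a joint passes its speed limit or range.

ROBOT

A 6-joint arm with a two-finger parallel gripper is mounted at the origin on the work surface. World frame = base frame: x ahead of the robot, y to its left, z up, the work surface at z = 0. Lengths are in m, angles in rad, forces in N, time in s.
With the tool pointing down it reaches from about 0.35 to 0.775 m from the base axis. Payload 7.3 kg.
Tool frame: the origin (TCP) lies on the centre line of the jaws, within the pads' length; the fingertips stand 11 mm ahead of it and the grasp point (between the pads) lies 8 mm behind it (ctrl.nose_length is the distance from the TCP to the fingertips, in m); z points along the fingers, y is the line along which they close (so a half turn about z gives the same grasp; the last joint's range is limited). The gripper opens to 92 mm and grips with 3 to 60 N. Pads are 19 mm wide; open, the fingers measure 130 mm over their backs; the gripper's body (75 mm by 190 mm) begins 47 mm behind the grasp point.
Start: joints at [1.044, 0.342, 1.524, -0, 1.275, -0.146], TCP at [0.195, 0.487, 0.238] pointing down, gripper open.
Joint ranges: [-2.53, 2.53], [-0.77, 2.02], [0.04, 2.7], [-1, 4.14], [0.28, 2.66], [-3.11, 3.11]. Speed limits (rad/s): [2.57, 2.57, 3.14, 3.14, 3.14, 3.14].

INTERFACE

Orientations are given as a rotation vector (axis times angle).
In Python, from station import ctrl gives the robot as it stands.
- The arm moves only by the shell command python3 -m handwheel 'ROWS' [OPENING] [FORCE]. ROWS is a JSON object of lists of equal length, an entry for each row: "travel": the shift along the tool's x, y, z in units of 30 mm (1.0 is 30 mm), a list of three; "spin": the turn about the tool's z in units of 6 degrees (1.0 is 6 degrees). In form: {"travel": [[dx, dy, dz], ...], "spin": [spin, ...]}. A call has 1 to 8 rows; each row is the pose to reach, as a shift and turn from the pose commanded when the call began, along the tool's axes at that moment; what a row does not reach only later rows make up. A row lasts 1/8 s, in which the tool goes at most 62.5 mm and 10.7 degrees, less where a joint would pass 70% of its speed; a pose out of reach is approached as far as the arm can. A call with a gripper value outside its range is refused whole. OPENING is the finger opening in mm, from 0 to 91.8, set as the call begins (- or left out, the last holds). The fingers move at their own pace and stop on an object; FORCE is the grip in N (left out, the last holds). Time passes only in rows, so rows that repeat a pose let the fingers close. It gives the time, the measured TCP pose, the force, the opening and the grip force at its end, in the units of the state.
- ctrl.get_state(): the state, without advancing time (a new reading comes with each control period).
- ctrl.camera(name): name is "scene" or "top"; returns the picture (480x640x3 uint8, red, green, blue); there is no depth.
- ctrl.camera_info(name): a dict with "fx", "fy", "cx", "cy" (pixels), "T" (4x4, takes a point from camera to world coordinates). Camera axes: x right, y down, z forward; pixel columns grow to the right and rows downward; lengths in m; the calibration is good to about 2 mm. A picture is of the moment at which its call begins. camera_info takes no time and is no camera call.
- ctrl.job_done(): hands the job in; it is judged then, once.
The state is a dict: "clock": time; "joints": joint angles; "dq": joint speeds; "joint_torque": joint torques, N m; "ee_pos": TCP position; "tool_rot": TCP orientation; "wrist_force": force on the tool from outside, world axes, zero at the start; "moment": the same for the moment, N m; "width": finger opening in m; "finger_force": force on a finger pad.
Only numpy, scipy, OpenCV 4.12 (cv2) and the standard library are available. Lean on these libraries where they do the work, as an engineer would, in place of code of your own. Each camera call takes 0.05 s, during which the arm holds its last target. There are 200 camera calls.

## Working session

There is one attempt and no reset: what is moved stays moved. The work goes in short steps, Python scripts to look and compute and a shell command to move; the robot and the scene stay as the last step left them, time stands still between calls to the robot, and variables do not carry over. Pictures are saved under pics/ and viewed, at most 14 in all, crops included, and the job is handed in when it is done.

```bash
mkdir -p pics; ls; python3 - <<'E'
from station import ctrl
import cv2,numpy as np
np.set_printoptions(precision=4,suppress=True)
for n in ("scene","top"):
    im=ctrl.camera(n); cv2.imwrite(f"pics/{n}0.png",im[:,:,::-1]); i=ctrl.camera_info(n); print(n,i["fx"],i["cx"],i["cy"]); print(np.array(i["T"]))
s=ctrl.get_state(); print(s["clock"],s["ee_pos"],s["tool_rot"],s["width"],ctrl.nose_length)
E
```

```text
pics
scene 485.54504263065616 317.8945730803509 239.2218217160271
[[-0.8759  0.3155 -0.365   0.9226]
 [ 0.4821  0.543  -0.6875  0.692 ]
 [-0.0187 -0.7782 -0.6278  0.7035]
 [ 0.      0.      0.      1.    ]]
top 458.69735517659376 325.1256676062046 236.76348565703503
[[-0.0106 -0.9939  0.1102  0.4228]
 [-0.9997  0.0128  0.0189 -0.0154]
 [-0.0202 -0.11   -0.9937  1.3133]
 [ 0.      0.      0.      1.    ]]
0.1 [0.1949 0.4871 0.2371] [-0.5944 -3.0844  0.0021] 0.09165028785397543 0.011
```

View pics/top0.png

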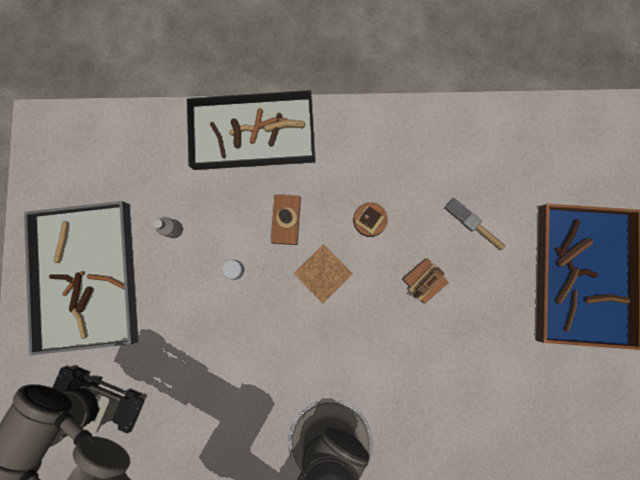

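View pics/scene0.png

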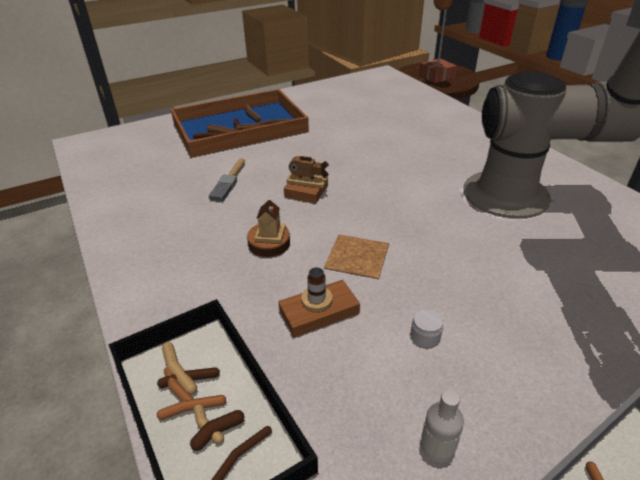

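The top view shows the lighthouse on the oblong plinth at (286,219), the cottage on the round one at (370,219) and the fish on the square one at (426,281). The mat is at (323,273), the tin at (233,269), the glue bottle at (168,227) and the brush at (475,223). Next I'll enlarge for detail.

```bash
python3 - <<'E'
import cv2,numpy as np
t=cv2.imread("pics/top0.png"); s=cv2.imread("pics/scene0.png")
a=cv2.resize(t[185:310,260:460],None,fx=4,fy=4,interpolation=cv2.INTER_CUBIC)
cv2.imwrite("pics/topc.png",a)
b=cv2.resize(s[145:340,225:375],None,fx=3,fy=3,interpolation=cv2.INTER_CUBIC)
cv2.imwrite("pics/scenec.png",b)
h=cv2.cvtColor(t,cv2.COLOR_BGR2HSV)
for n,p in dict(longp=(286,200),longp2=(292,238),foot=(278,222),rp=(357,220),cf=(370,231),cf2=(379,228),sq=(410,293),sq2=(440,290),table=(350,180),mat=(320,275)).items(): print(n,h[p[1],p[0]])
E
```

```text
longp [ 12 136 137]
longp2 [ 12 137 141]
foot [ 18 102 165]
rp [ 20  95 167]
cf [ 22  91 168]
cf2 [ 11 136 143]
sq [ 9 20 90]
sq2 [ 11  48 134]
table [ 11  22 162]
mat [ 14 117 126]
```

View pics/topc.png

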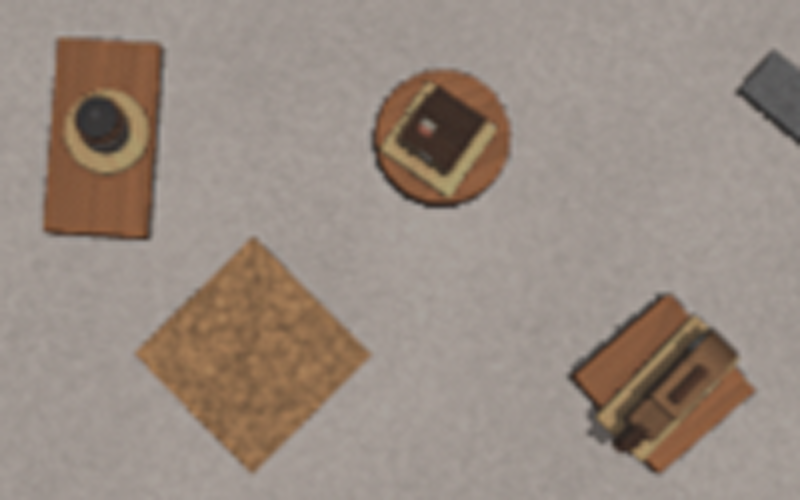

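View pics/scenec.png

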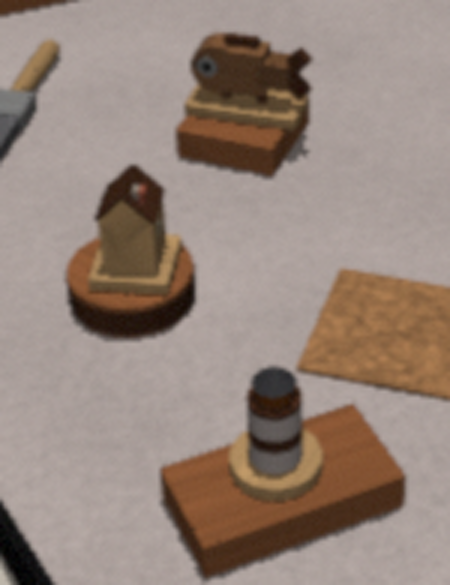

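The crops give clear corners. The feet are pale yellow (H about 16–24) and the plinth tops reddish brown. Now I'll compute positions.

```bash
cat > h.py <<'E'
from station import ctrl
import numpy as np, cv2
from scipy.spatial.transform import Rotation as R
def ray(n,uv,z):
    i=ctrl.camera_info(n);T=np.array(i["T"]);uv=np.atleast_2d(uv).astype(float)
    d=np.c_[(uv[:,0]-i["cx"])/i["fx"],(uv[:,1]-i["cy"])/i["fy"],np.ones(len(uv))]@T[:3,:3].T
    return (T[:3,3]+d*((z-T[2,3])/d[:,2])[:,None])[:,:2]
def proj(n,P):
    i=ctrl.camera_info(n);T=np.array(i["T"]);c=(np.atleast_2d(P)-T[:3,3])@T[:3,:3]
    return np.c_[c[:,0]/c[:,2]*i["fx"]+i["cx"],c[:,1]/c[:,2]*i["fy"]+i["cy"]]
def crop(p): return np.array([260-.375,185-.375])+np.atleast_2d(p)/4.   # topc.png -> top pixels
def go(xyz,yaw):
    """rows units from the present pose: yaw=world angle of closing line (y)"""
    s=ctrl.get_state();r=R.from_rotvec(s["tool_rot"]).as_matrix()
    t=r.T@(np.array(xyz)-s["ee_pos"])/.03
    y=r[:,1];a=np.arctan2(y[1],y[0]);da=-(yaw-a);da=(da+np.pi/2)%np.pi-np.pi/2
    print("ee",np.round(s["ee_pos"],4),"yaw",round(np.degrees(a),1),"q",np.round(s["joints"],2),"-> travel",np.round(t,2),"spin",round(np.degrees(da)/6,2))
E
python3 - <<'E'
from h import *
np.set_printoptions(precision=4,suppress=True)
c=dict(long=([(58,38),(160,42),(150,238),(45,233)],.03),square=([(665,293),(755,390),(657,470),(572,377)],.03),mat=([(253,237),(371,354),(253,472),(136,354)],.004),cottfoot=([(431,84),(497,124),(450,196),(382,150)],.042),fish=([(600,417),(697,317),(741,361),(642,460)],.042))
for n,(p,z) in c.items():
    P=ray("top",crop(p),z);e=P[1]-P[0];f=P[2]-P[1]
    print(n,P.mean(0),"len",np.linalg.norm(e),np.linalg.norm(f),"ang",np.degrees(np.arctan2(e[1],e[0])),np.degrees(np.arctan2(f[1],f[0])))
print("round",ray("top",crop([(442.5,137)]),.03),"lhfoot",ray("top",crop([(106,131)]),.042))
print("tin",ray("top",[(233,268)],.045),"glue top",ray("top",[(158,225)],.13))
im=cv2.imread("pics/top0.png");im=cv2.resize(im[185:310,260:460],None,fx=4,fy=4,interpolation=cv2.INTER_CUBIC);h=cv2.cvtColor(im,cv2.COLOR_BGR2HSV)
m=cv2.inRange(h,(15,70,135),(27,140,255));m[230:,:380]=0
for k in cv2.findContours(m,0,2)[0]:
    if cv2.contourArea(k)>400: print("pale",cv2.minAreaRect(k),cv2.boundingRect(k))
m2=cv2.inRange(h,(0,50,0),(30,255,255))
for k in cv2.findContours(m2,0,2)[0]:
    if cv2.contourArea(k)>4000: print("blob",cv2.minAreaRect(k),cv2.boundingRect(k))
E
```

```text
long [0.6175 0.1209] len 0.07288866822014628 0.14023673787663876 ang -93.12379687225567 176.86219021170706
square [ 0.4404 -0.2672] len 0.09046724722169945 0.08808835034441612 ang -138.689688484706 127.95440518591138
mat [0.4641 0.0169] len 0.11856688989691093 0.11810253455701467 ang -135.52224786238133 134.1386771715147
cottfoot [ 0.6115 -0.1161] len 0.05392204484516282 0.06060208954163216 ang -122.5286348206424 145.98992627385547
fish [ 0.4358 -0.2701] len 0.09653969515058038 0.042130679110450625 ang -45.407457681702724 -136.51371691720473
round [[ 0.6143 -0.1189]] lhfoot [[0.62   0.1177]]
tin [[0.4796 0.2652]] glue top [[0.5908 0.4452]]
pale ((657.783203125, 438.7522277832031), (13.264163970947266, 56.819541931152344), 48.8140754699707) (634, 420, 47, 40)
pale ((651.51611328125, 371.5155944824219), (16.317520141601562, 141.51577758789062), 44.09062194824219) (599, 317, 108, 110)
pale ((438.61749267578125, 138.3322296142578), (87.90359497070312, 85.36396789550781), 34.99202346801758) (382, 117, 115, 81)
pale ((106.62786102294922, 131.70655822753906), (79.35807800292969, 83.81185150146484), 58.24052429199219) (64, 89, 85, 83)
blob ((661.465087890625, 383.9975891113281), (135.36956787109375, 152.99148559570312), 49.01417541503906) (571, 294, 185, 180)
blob ((252.37640380859375, 354.4447937011719), (171.21334838867188, 172.441162109375), 45.44414138793945) (135, 237, 237, 237)
blob ((442.0, 137.00001525878906), (135.76449584960938, 137.1787109375), 45.0) (373, 69, 139, 137)
blob ((102.3326187133789, 137.55145263671875), (109.00300598144531, 199.6544647216797), 4.159642219543457) (42, 36, 121, 204)
```

```bash
python3 -c "
from h import *
go((.62,.118,.2),np.radians(68))"
```

```text
ee [0.1949 0.4871 0.2371] yaw 68.2 q [ 1.04  0.34  1.52 -0.    1.28 -0.15] -> travel [-17.73  -6.15   1.24] spin 0.03
```

```bash
python3 -m handwheel '{"travel":[[-0.6,-0.2,0],[-1.8,-0.6,0],[-3.0,-1.0,0],[-4.2,-1.4,0],[-5.4,-1.8,0],[-6.6,-2.2,0],[-7.8,-2.7,0],[-9.0,-3.1,0]],"spin":[0,0,0,0,0,0,0,0]}' && python3 -m handwheel '{"travel":[[-1.2,-0.4,0],[-2.4,-0.8,0],[-3.6,-1.2,0.2],[-4.8,-1.7,0.4],[-6.0,-2.1,0.6],[-7.2,-2.5,0.9],[-8.3,-2.9,1.1],[-8.7,-3.05,1.2]],"spin":[0,0,0,0,0,0,0,0]}'; python3 -c "
from h import *
go((.62,.118,.07),np.radians(68)); print(ctrl.get_state()['clock'])"
```

```text
clock: 1.1
ee_pos: [0.4124, 0.2986, 0.2377]
tool_rot: [0.596, 3.085, -0.001]
wrist_force: [0.6, 0.5, 0.5]
width: 0.0918
finger_force: 0.0
clock: 2.1
ee_pos: [0.6203, 0.116, 0.2007]
tool_rot: [-0.598, -3.083, 0.001]
wrist_force: [-0.1, 0.1, -0.7]
width: 0.0916
finger_force: 0.0
ee [0.6203 0.116  0.2007] yaw 68.0 q [ 0.06  0.57  1.26 -0.    1.31 -1.12] -> travel [0.03 0.06 4.36] spin 0.01
2.1
```

```bash
python3 -m handwheel '{"travel":[[0,0,0.6],[0,0,1.5],[0,0.05,2.4],[0,0.05,3.2],[0,0.05,3.9],[0,0.05,4.25],[0,0.05,4.35],[0,0.05,4.35]],"spin":[0,0,0,0,0,0,0,0]}' - 15 && python3 -m handwheel '{"travel":[[0,0,0],[0,0,0],[0,0,0],[0,0,0],[0,0,0],[0,0,0],[0,0,0],[0,0,0]],"spin":[0,0,0,0,0,0,0,0]}' 20 15
```

```text
clock: 3.1
ee_pos: [0.6203, 0.1202, 0.0719]
tool_rot: [0.594, 3.084, 0.001]
wrist_force: [0.1, -0.1, 0.7]
width: 0.0919
finger_force: 0.0
clock: 4.1
ee_pos: [0.62, 0.12, 0.0712]
tool_rot: [-0.595, -3.085, 0.0]
wrist_force: [-0.0, -1.4, 0.4]
width: 0.0339
finger_force: 15.0
```

```bash
python3 -m handwheel '{"travel":[[0,0,-0.3],[0,0,-0.9],[0,0,-1.5],[0,0,-2.1],[0,0,-2.6],[0,0,-3.0],[0,0,-3.2],[0,0,-3.2]],"spin":[0,0,0,0,0,0,0,0]}'; python3 -c "
from h import *
go((.464,.017,.0462),np.radians(68)); print(ctrl.get_state()['clock'])"
```

```text
clock: 5.1
ee_pos: [0.6201, 0.1202, 0.1675]
tool_rot: [0.594, 3.084, 0.0]
wrist_force: [-0.1, 0.1, -2.4]
width: 0.0333
finger_force: 15.0
ee [0.6201 0.1202 0.1675] yaw 68.2 q [ 0.07  0.59  1.31  0.    1.24 -1.12] -> travel [ 3.55 -5.13  4.04] spin 0.03
5.1
```

```bash
python3 -m handwheel '{"travel":[[0.3,-0.4,0],[0.9,-1.3,0],[1.6,-2.3,0],[2.3,-3.3,0],[2.9,-4.2,0],[3.3,-4.8,0],[3.5,-5.1,0],[3.55,-5.13,0]],"spin":[0,0,0,0,0,0,0,0]}' && python3 -m handwheel '{"travel":[[0,0,0.5],[0,0,1.3],[0,0,2.1],[0,0,2.8],[0,0,3.4],[0,0,3.8],[0,0,3.95],[0,0,4.0]],"spin":[0,0,0,0,0,0,0,0]}'; python3 -c "
from h import *
go((.464,.017,.0452),np.radians(68)); print(ctrl.get_state()['clock'])"
```

```text
clock: 6.1
ee_pos: [0.4639, 0.0167, 0.1671]
tool_rot: [-0.596, -3.085, -0.0]
wrist_force: [1.1, -0.1, -1.4]
width: 0.0337
finger_force: 15.0
clock: 7.1
ee_pos: [0.4643, 0.017, 0.0473]
tool_rot: [0.594, 3.084, 0.0]
wrist_force: [-0.6, -0.3, -2.0]
width: 0.0336
finger_force: 15.0
ee [0.4643 0.017  0.0473] yaw 68.2 q [-0.13  0.49  1.92  0.    0.73 -1.32] -> travel [ 0.01 -0.    0.07] spin 0.03
7.1
```

```bash
python3 -m handwheel '{"travel":[[0,0,0.04],[0,0,0.07],[0,0,0.08],[0,0,0.08]],"spin":[0,0,0,0]}' && python3 -m handwheel '{"travel":[[0,0,0],[0,0,0],[0,0,0],[0,0,0]],"spin":[0,0,0,0]}' 75 && python3 -m handwheel '{"travel":[[0,0,-0.3],[0,0,-1.0],[0,0,-1.8],[0,0,-2.7],[0,0,-3.6],[0,0,-4.4],[0,0,-4.9],[0,0,-5.0]],"spin":[0,0,0,0,0,0,0,0]}'; python3 -c "
from h import *
go((.4355,-.2695,.0645),np.radians(45.5)); print(ctrl.get_state()['clock'])"
```

```text
clock: 7.6
ee_pos: [0.4642, 0.0168, 0.0452]
tool_rot: [0.595, 3.084, 0.0]
wrist_force: [-1.0, -0.1, 1.6]
width: 0.0334
finger_force: 15.0
clock: 8.1
ee_pos: [0.464, 0.0169, 0.0448]
tool_rot: [-0.595, -3.085, -0.0]
wrist_force: [0.8, -0.8, 0.7]
width: 0.0696
finger_force: 0.0
clock: 9.1
ee_pos: [0.4645, 0.0168, 0.1962]
tool_rot: [0.594, 3.082, 0.0]
wrist_force: [-0.4, -0.4, 0.0]
width: 0.0753
finger_force: 0.0
ee [0.4645 0.0168 0.1962] yaw 68.2 q [-0.13  0.27  1.75  0.    1.12 -1.32] -> travel [-2.64 -9.22  4.39] spin 3.78
9.1
```

```bash
python3 -m handwheel '{"travel":[[-0.2,-0.7,0],[-0.6,-2.1,0],[-1.0,-3.6,0],[-1.5,-5.1,0],[-1.9,-6.6,0],[-2.3,-8.0,0],[-2.55,-8.9,0],[-2.64,-9.22,0]],"spin":[0.3,0.9,1.5,2.1,2.7,3.3,3.7,3.78]}'; python3 -c "
from h import *
go((.4355,-.2695,.0645),np.radians(45.5)); print(ctrl.get_state()['clock'])
im=ctrl.camera('scene'); cv2.imwrite('pics/s1.png',im[100:380,180:480,::-1].repeat(2,0).repeat(2,1))"
```

```text
clock: 10.1
ee_pos: [0.4341, -0.2704, 0.1942]
tool_rot: [-1.192, -2.905, -0.001]
wrist_force: [-0.1, -0.2, -0.5]
width: 0.0752
finger_force: 0.0
ee [ 0.4341 -0.2704  0.1942] yaw 45.4 q [-0.71  0.36  1.63  0.    1.16 -1.5 ] -> travel [-0.02  0.05  4.32] spin -0.02
10.1
```

View pics/s1.png

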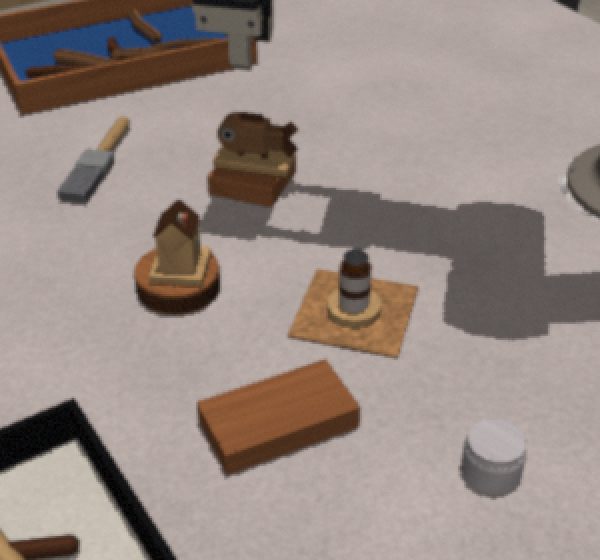

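The lighthouse stands upright on the mat at crop (355,290), and the oblong plinth is free. The gripper is above the fish, so I'll descend and grip it.

```bash
python3 -m handwheel '{"travel":[[0,0.05,0.5],[0,0.05,1.3],[0,0.05,2.1],[0,0.05,2.9],[0,0.05,3.6],[0,0.05,4.1],[0,0.05,4.3],[0,0.05,4.3]],"spin":[0,0,0,0,0,0,0,0]}' && python3 -m handwheel '{"travel":[[0,0,0],[0,0,0],[0,0,0],[0,0,0],[0,0,0],[0,0,0],[0,0,0],[0,0,0]],"spin":[0,0,0,0,0,0,0,0]}' 14 15
```

```text
clock: 11.15
ee_pos: [0.4358, -0.2679, 0.0656]
tool_rot: [-1.189, -2.908, -0.0]
wrist_force: [-0.4, 0.3, 0.3]
width: 0.075
finger_force: 0.0
clock: 12.15
ee_pos: [0.4357, -0.2684, 0.0658]
tool_rot: [1.19, 2.908, -0.0]
wrist_force: [-0.3, -1.6, 0.7]
width: 0.0238
finger_force: 15.0
```

```bash
python3 -m handwheel '{"travel":[[0,0,-0.3],[0,0,-0.9],[0,0,-1.6],[0,0,-2.4],[0,0,-3.2],[0,0,-3.9],[0,0,-4.3],[0,0,-4.4]],"spin":[0,0,0,0,0,0,0,0]}'; python3 -c "
from h import *
go((.6175,.1209,.0675),np.radians(86.9)); print(ctrl.get_state()['clock'])"
```

```text
clock: 13.15
ee_pos: [0.4359, -0.2683, 0.1984]
tool_rot: [1.189, 2.907, -0.0]
wrist_force: [-0.7, -0.8, -2.8]
width: 0.0243
finger_force: 15.0
ee [ 0.4359 -0.2683  0.1984] yaw 45.5 q [-0.7   0.35  1.62  0.    1.16 -1.5 ] -> travel [ 4.78 13.5   4.36] spin -6.9
13.15
```

```bash
python3 -m handwheel '{"travel":[[0.1,0.3,0],[0.4,1.0,0],[0.7,1.9,0],[1.0,2.9,0],[1.4,3.9,0],[1.75,4.9,0],[2.1,5.9,0],[2.5,7.0,0]],"spin":[0,-0.4,-0.9,-1.4,-2,-2.6,-3.2,-3.8]}' ; python3 -c "
from h import *
go((.6175,.1209,.0675),np.radians(86.9)); print(ctrl.get_state()['clock'])"
```

```text
clock: 14.15
ee_pos: [0.5294, -0.0643, 0.1968]
tool_rot: [-0.588, -3.084, -0.001]
wrist_force: [0.8, 0.8, -2.0]
width: 0.0242
finger_force: 15.0
ee [ 0.5294 -0.0643  0.1968] yaw 68.4 q [-0.26  0.39  1.56  0.    1.19 -1.46] -> travel [-0.47  6.82  4.31] spin -3.08
14.15
```

```bash
python3 -m handwheel '{"travel":[[-0.05,1.0,0],[-0.1,2.0,0],[-0.2,3.1,0],[-0.3,4.2,0],[-0.35,5.3,0],[-0.4,6.2,0],[-0.45,6.7,0],[-0.47,6.82,0]],"spin":[-0.5,-1.0,-1.5,-2,-2.5,-2.9,-3.08,-3.08]}' && python3 -m handwheel '{"travel":[[0,0,0.5],[0,0,1.3],[0,0,2.1],[0,0,2.9],[0,0,3.5],[0,0,4.0],[0,0,4.25],[0,0,4.25]],"spin":[0,0,0,0,0,0,0,0]}' ; python3 -c "
from h import *
go((.6175,.1209,.0658),np.radians(86.9)); print(ctrl.get_state()['clock'])
cv2.imwrite('pics/s2.png',ctrl.camera('scene')[200:360,230:400,::-1].repeat(3,0).repeat(3,1))"
```

```text
clock: 15.15
ee_pos: [0.618, 0.1197, 0.197]
tool_rot: [-0.087, -3.139, 0.0]
wrist_force: [0.1, -0.3, -1.6]
width: 0.0242
finger_force: 15.0
clock: 16.15
ee_pos: [0.6181, 0.1189, 0.0701]
tool_rot: [-0.088, -3.14, -0.0]
wrist_force: [-0.5, 0.6, -1.3]
width: 0.0236
finger_force: 15.0
ee [0.6181 0.1189 0.0701] yaw 86.8 q [ 0.07  0.69  1.42  0.    1.03 -1.45] -> travel [0.02 0.07 0.14] spin -0.02
16.15
```

View pics/s2.png

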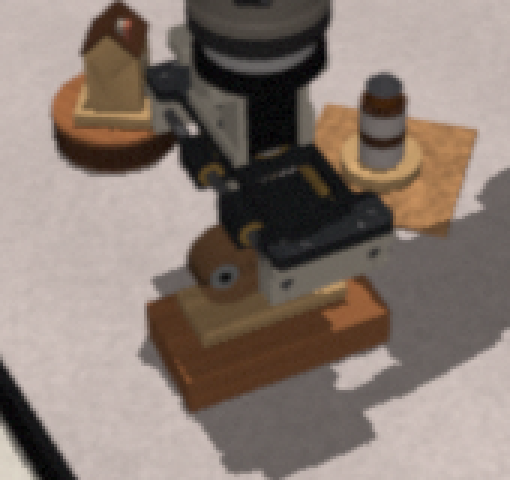

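The fish is in line just above the oblong plinth, with its foot's near edge running from about crop (203,343) to (348,295). I'll lower it and release.

```bash
python3 -m handwheel '{"travel":[[0,0.04,0.05],[0,0.07,0.1],[0,0.07,0.14],[0,0.07,0.15],[0,0.07,0.15]],"spin":[0,0,0,0,0]}' && python3 -m handwheel '{"travel":[[0,0,0],[0,0,0],[0,0,0],[0,0,0]],"spin":[0,0,0,0]}' 75 && python3 -m handwheel '{"travel":[[0,0,-0.3],[0,0,-1.0],[0,0,-1.8],[0,0,-2.7],[0,0,-3.6],[0,0,-4.2],[0,0,-4.4],[0,0,-4.4]],"spin":[0,0,0,0,0,0,0,0]}'; python3 -c "
from h import *
go((.613,-.1172,.066),np.radians(55)); print(ctrl.get_state()['clock'])"
```

```text
clock: 16.82
ee_pos: [0.6184, 0.1211, 0.0659]
tool_rot: [0.088, 3.14, 0.0]
wrist_force: [0.1, -0.1, -1.4]
width: 0.024
finger_force: 15.0
clock: 17.32
ee_pos: [0.6184, 0.1211, 0.0659]
tool_rot: [0.088, 3.14, 0.0]
wrist_force: [-0.3, 1.3, 0.6]
width: 0.0596
finger_force: 0.0
clock: 18.32
ee_pos: [0.6183, 0.1211, 0.198]
tool_rot: [0.088, 3.14, 0.0]
wrist_force: [-0.3, -0.4, -1.2]
width: 0.075
finger_force: 0.0
ee [0.6183 0.1211 0.198 ] yaw 86.8 q [ 0.07  0.57  1.27  0.    1.3  -1.44] -> travel [-0.27 -7.94  4.4 ] spin 5.3
18.325
```

```bash
python3 -m handwheel '{"travel":[[0,-0.5,0],[-0.1,-1.6,0],[-0.1,-2.9,0],[-0.2,-4.2,0],[-0.2,-5.5,0],[-0.25,-6.8,0],[-0.27,-7.7,0],[-0.27,-7.94,0]],"spin":[0.4,1.1,1.9,2.7,3.5,4.3,5.1,5.3]}' 80; python3 -c "
from h import *
go((.613,-.1172,.066),np.radians(55)); print(ctrl.get_state()['clock'])
cv2.imwrite('pics/t3.png',cv2.resize(ctrl.camera('top')[185:310,260:460,::-1],None,fx=4,fy=4,interpolation=cv2.INTER_CUBIC))"
```

```text
clock: 19.32
ee_pos: [0.6122, -0.1195, 0.1969]
tool_rot: [-0.951, -2.992, 0.0]
wrist_force: [0.7, 0.3, -0.4]
width: 0.0798
finger_force: 0.0
ee [ 0.6122 -0.1195  0.1969] yaw 54.7 q [-0.32  0.56  1.29 -0.    1.29 -1.27] -> travel [0.02 0.08 4.36] spin -0.04
19.325
```

View pics/t3.png

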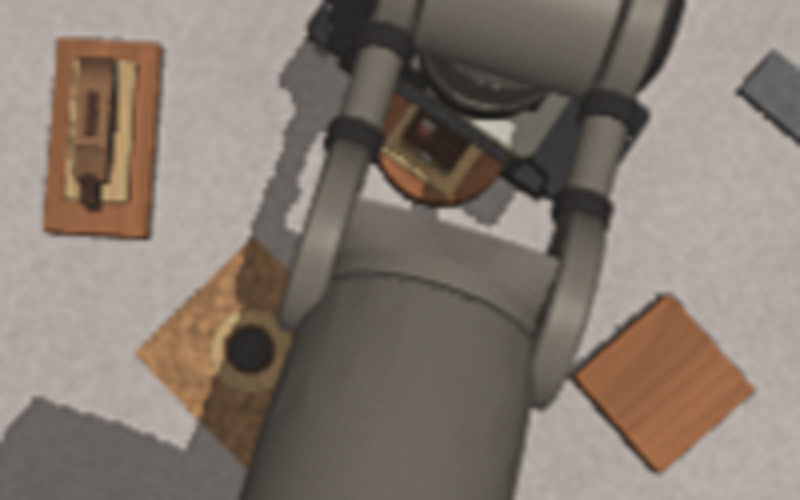

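The fish's foot is in line and within about 4 mm of the oblong plinth's centre (foot centre near crop (101,129)). The square plinth is empty with its corners confirmed. Now I'll take the cottage.

```bash
python3 -m handwheel '{"travel":[[0,0.08,0.5],[0,0.08,1.3],[0,0.08,2.1],[0,0.08,2.9],[0,0.08,3.6],[0,0.08,4.1],[0,0.08,4.35],[0,0.08,4.35]],"spin":[0,0,0,0,0,0,0,0]}' && python3 -m handwheel '{"travel":[[0,0,0],[0,0,0],[0,0,0],[0,0,0],[0,0,0],[0,0,0],[0,0,0],[0,0,0]],"spin":[0,0,0,0,0,0,0,0]}' 30 15 && python3 -m handwheel '{"travel":[[0,0,-0.3],[0,0,-0.9],[0,0,-1.6],[0,0,-2.4],[0,0,-3.2],[0,0,-3.9],[0,0,-4.3],[0,0,-4.4]],"spin":[0,0,0,0,0,0,0,0]}'; python3 -c "
from h import *
go((.4405,-.267,.067),np.radians(40)); print(ctrl.get_state()['clock'])"
```

```text
clock: 20.38
ee_pos: [0.6143, -0.1148, 0.0669]
tool_rot: [-0.944, -2.996, -0.0]
wrist_force: [0.2, 0.8, 0.0]
width: 0.0798
finger_force: 0.0
clock: 21.38
ee_pos: [0.6144, -0.1155, 0.0675]
tool_rot: [0.945, 2.996, -0.0]
wrist_force: [-2.1, -2.4, 2.6]
width: 0.0399
finger_force: 15.0
clock: 22.38
ee_pos: [0.6147, -0.1152, 0.2004]
tool_rot: [0.944, 2.995, 0.0]
wrist_force: [-0.3, 0.4, -1.4]
width: 0.0398
finger_force: 15.0
ee [ 0.6147 -0.1152  0.2004] yaw 55.0 q [-0.31  0.55  1.29  0.    1.3  -1.27] -> travel [ 1.86 -7.48  4.44] spin 2.5
22.375
```

```bash
python3 -m handwheel '{"travel":[[0.1,-0.5,0],[0.35,-1.5,0],[0.65,-2.7,0],[1.0,-4.0,0],[1.3,-5.2,0],[1.6,-6.4,0],[1.8,-7.2,0],[1.86,-7.48,0]],"spin":[0.2,0.5,0.9,1.3,1.7,2.1,2.4,2.5]}' && python3 -m handwheel '{"travel":[[0,0,0.3],[0,0,1.1],[0,0,2.0],[0,0,2.8],[0,0,3.5],[0,0,4.0],[0,0,4.3],[0,0,4.3]],"spin":[0,0,0,0,0,0,0,0]}'; python3 -c "
from h import *
go((.4405,-.267,.0675),np.radians(40)); print(ctrl.get_state()['clock'])
cv2.imwrite('pics/s4.png',ctrl.camera('scene')[140:260,230:370,::-1].repeat(4,0).repeat(4,1))"
```

```text
clock: 23.38
ee_pos: [0.4381, -0.2678, 0.1987]
tool_rot: [-1.332, -2.844, -0.0]
wrist_force: [0.3, 0.6, -2.3]
width: 0.0399
finger_force: 15.0
clock: 24.38
ee_pos: [0.44, -0.2667, 0.0698]
tool_rot: [-1.327, -2.847, -0.001]
wrist_force: [-0.8, 0.1, -1.7]
width: 0.0401
finger_force: 15.0
ee [ 0.44   -0.2667  0.0698] yaw 40.0 q [-0.69  0.52  1.76  0.    0.86 -1.39] -> travel [-0.02  0.01  0.08] spin 0.0
24.375
```

View pics/s4.png

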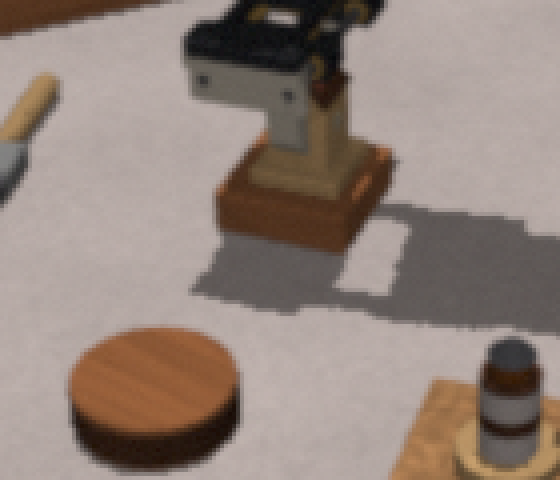

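The cottage is square and centred just above the square plinth, with its foot around crop (310,165). I'll lower it and release.

```bash
python3 -m handwheel '{"travel":[[0,0,0.04],[0,0,0.07],[0,0,0.08],[0,0,0.09],[0,0,0.09]],"spin":[0,0,0,0,0]}' && python3 -m handwheel '{"travel":[[0,0,0],[0,0,0],[0,0,0],[0,0,0]],"spin":[0,0,0,0]}' 80 && python3 -m handwheel '{"travel":[[0,0,-0.3],[0,0,-1.0],[0,0,-1.8],[0,0,-2.7],[0,0,-3.6],[0,0,-4.2],[0,0,-4.4],[0,0,-4.4]],"spin":[0,0,0,0,0,0,0,0]}'; python3 -c "
from h import *
go((.464,.017,.0455),np.radians(60)); print(ctrl.get_state()['clock'])"
```

```text
clock: 25.05
ee_pos: [0.4399, -0.267, 0.0676]
tool_rot: [1.328, 2.847, 0.0]
wrist_force: [0.4, 0.2, -1.9]
width: 0.0398
finger_force: 15.0
clock: 25.55
ee_pos: [0.44, -0.267, 0.0676]
tool_rot: [1.328, 2.847, 0.0]
wrist_force: [0.4, 0.3, 0.5]
width: 0.0753
finger_force: 0.0
clock: 26.55
ee_pos: [0.4399, -0.267, 0.1997]
tool_rot: [1.328, 2.847, -0.0]
wrist_force: [-0.2, 0.7, -0.5]
width: 0.0799
finger_force: 0.0
ee [ 0.4399 -0.267   0.1997] yaw 40.0 q [-0.69  0.36  1.61  0.    1.17 -1.39] -> travel [6.74 6.7  5.14] spin -3.34
26.55
```

```bash
python3 -m handwheel '{"travel":[[0.4,0.4,0],[1.3,1.3,0],[2.3,2.3,0],[3.4,3.4,0],[4.5,4.5,0],[5.6,5.6,0],[6.4,6.4,0],[6.74,6.7,0]],"spin":[-0.2,-0.6,-1,-1.5,-2,-2.5,-3,-3.34]}' && python3 -m handwheel '{"travel":[[0,0,0.5],[0,0,1.4],[0,0,2.3],[0,0,3.2],[0,0,4.1],[0,0,4.7],[0,0,5.05],[0,0,5.05]],"spin":[0,0,0,0,0,0,0,0]}' && python3 -m handwheel '{"travel":[[0,0,0],[0,0,0],[0,0,0],[0,0,0],[0,0,0],[0,0,0],[0,0,0],[0,0,0]],"spin":[0,0,0,0,0,0,0,0]}' 20 15 && python3 -m handwheel '{"travel":[[0,0,-0.3],[0,0,-0.9],[0,0,-1.6],[0,0,-2.4],[0,0,-3.3],[0,0,-4.2],[0,0,-4.9],[0,0,-5.1]],"spin":[0,0,0,0,0,0,0,0]}'; python3 -c "
from h import *
go((.6143,-.1189,.072),np.radians(60)); print(ctrl.get_state()['clock'])"
```

```text
clock: 27.55
ee_pos: [0.4632, 0.0194, 0.199]
tool_rot: [-0.805, -3.035, -0.0]
wrist_force: [0.1, -0.3, 0.3]
width: 0.0801
finger_force: 0.0
clock: 28.55
ee_pos: [0.4635, 0.017, 0.0476]
tool_rot: [-0.812, -3.033, 0.0]
wrist_force: [0.3, 0.0, -0.1]
width: 0.0798
finger_force: 0.0
clock: 29.55
ee_pos: [0.4641, 0.0171, 0.0482]
tool_rot: [0.813, 3.035, 0.0]
wrist_force: [0.6, 0.0, 2.1]
width: 0.0334
finger_force: 15.0
clock: 30.55
ee_pos: [0.4644, 0.017, 0.2025]
tool_rot: [0.812, 3.032, 0.001]
wrist_force: [-0.1, -0.4, -1.3]
width: 0.0338
finger_force: 15.0
ee [0.4644 0.017  0.2025] yaw 60.0 q [-0.13  0.27  1.74  0.    1.13 -1.18] -> travel [-6.58 -1.43  4.36] spin 0.0
30.55
```

```bash
python3 -m handwheel '{"travel":[[-0.4,-0.1,0],[-1.3,-0.3,0],[-2.4,-0.5,0],[-3.5,-0.75,0],[-4.6,-1.0,0],[-5.7,-1.25,0],[-6.4,-1.4,0],[-6.58,-1.43,0]],"spin":[0,0,0,0,0,0,0,0]}' && python3 -m handwheel '{"travel":[[0,0,0.3],[0,0,1.1],[0,0,2.0],[0,0,2.8],[0,0,3.5],[0,0,4.0],[0,0,4.15],[0,0,4.15]],"spin":[0,0,0,0,0,0,0,0]}'; python3 -c "
from h import *
go((.6143,-.1189,.0743),np.radians(60)); print(ctrl.get_state()['clock'])
cv2.imwrite('pics/s5.png',ctrl.camera('scene')[140:260,220:360,::-1].repeat(4,0).repeat(4,1))"
```

```text
clock: 31.55
ee_pos: [0.6138, -0.1201, 0.199]
tool_rot: [-0.814, -3.032, -0.0]
wrist_force: [-0.0, 0.4, -3.1]
width: 0.0336
finger_force: 15.0
clock: 32.55
ee_pos: [0.6137, -0.1186, 0.0768]
tool_rot: [0.812, 3.035, 0.0]
wrist_force: [0.3, -0.6, -0.8]
width: 0.0337
finger_force: 15.0
ee [ 0.6137 -0.1186  0.0768] yaw 60.0 q [-0.31  0.68  1.43  0.    1.04 -1.36] -> travel [-0.02  0.    0.08] spin 0.01
32.55
```

View pics/s5.png

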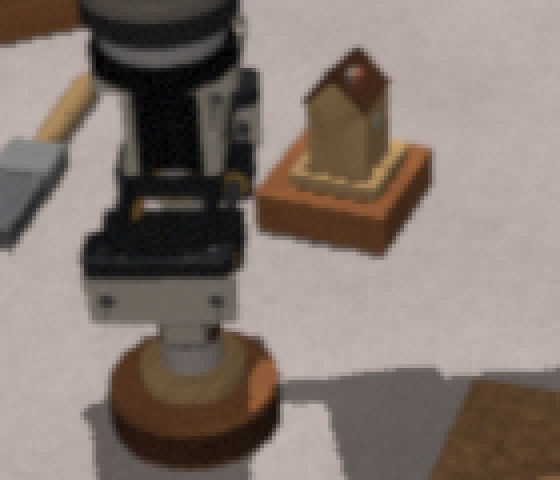

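The lighthouse is centred above the round plinth, with its foot at crop (195,373), and the cottage stands well on the square one. I'll lower, release, and back away for a final look.

```bash
python3 -m handwheel '{"travel":[[0,0,0.04],[0,0,0.07],[0,0,0.08],[0,0,0.09],[0,0,0.09]],"spin":[0,0,0,0,0]}' && python3 -m handwheel '{"travel":[[0,0,0],[0,0,0],[0,0,0],[0,0,0]],"spin":[0,0,0,0]}' 80 && python3 -m handwheel '{"travel":[[0,0,-0.3],[0,0,-1.0],[0,0,-1.8],[0,0,-2.7],[0,0,-3.6],[0,0,-4.4],[0,0,-5.0],[0,0,-5.2]],"spin":[0,0,0,0,0,0,0,0]}' && python3 -m handwheel '{"travel":[[1,0.6,-0.1],[2,1.3,-0.2],[3,2,-0.3],[4,2.7,-0.4],[5,3.4,-0.5],[6,4,-0.6],[6.8,4.5,-0.7],[7,4.6,-0.7]],"spin":[0,0,0,0,0,0,0,0]}'; python3 - <<'E'
from h import *
im=ctrl.camera('top')[185:310,260:460,::-1]
cv2.imwrite('pics/t6.png',cv2.resize(im,None,fx=4,fy=4,interpolation=cv2.INTER_CUBIC))
E
```

```text
clock: 33.22
ee_pos: [0.6136, -0.1187, 0.0742]
tool_rot: [0.812, 3.034, 0.0]
wrist_force: [-1.7, 0.3, 1.6]
width: 0.0333
finger_force: 15.0
clock: 33.72
ee_pos: [0.6136, -0.1187, 0.0739]
tool_rot: [0.813, 3.035, 0.0]
wrist_force: [-0.2, 0.3, -0.7]
width: 0.0693
finger_force: 0.0
clock: 34.72
ee_pos: [0.6141, -0.1188, 0.2318]
tool_rot: [0.812, 3.032, -0.0]
wrist_force: [0.2, 0.7, 0.1]
width: 0.0799
finger_force: 0.0
clock: 35.72
ee_pos: [0.4998, 0.1069, 0.251]
tool_rot: [-0.809, -3.035, -0.0]
wrist_force: [0.4, -0.2, 0.8]
width: 0.0803
finger_force: 0.0
```

View pics/t6.png

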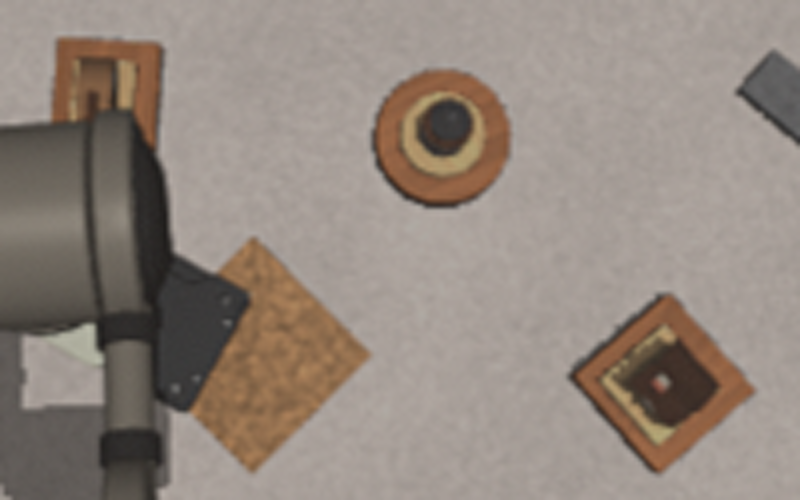

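The lighthouse (foot near (444,133)) and the cottage (foot near (665,384)) are centred and in line. The fish was checked earlier at about 4 mm off centre. Handing in.

```bash
python3 -c "
from station import ctrl
print(ctrl.job_done())"
```

```text
the job is handed in; nothing more can be done
None
```

I moved each figure to its matching plinth, upright and in line, and handed the job in at about 36 s of the 109 s. In the pictures the fish sits about 4 mm off centre and the other two look centred; no verdict came back.

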